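Eject a die insert from its block and tip it over the step

ROBOT

A 7-joint arm with a two-finger parallel gripper is mounted at the origin on a cart in front of the work surface, level with it; the furniture and walls round the work are solid. World frame = base frame: x ahead of the robot, y to its left, z up, the work surface at z = 0. Lengths are in mm, angles in rad, forces in N, time in s.
With the tool pointing down it reaches from about 400 to 850 mm from the base axis. Payload 6.9 kg.
Tool frame: the origin (TCP) lies at the very end of the fingers, on their centre line; the grasp point (between the pads) lies 19 mm behind it; z points along the fingers, y is the line along which they close (so a half turn about z gives the same grasp; the last joint's range is limited). The gripper opens to 85 mm and grips with 20 to 120 N. Pads are 22 mm wide; open, the fingers measure 114 mm over their backs; the gripper's body (76 mm by 85 mm) begins 54 mm behind the grasp point. The pads swing forward as they close: fully open they stand 13 mm farther back than shut.
Start: joints at [1.411, 0.507, -0.238, 1.5, 0.126, 1.149, -0.155], TCP at [164.146, -603.048, 231.275] pointing down, gripper open.
Joint ranges: [-3.08, 3.08], [-0.24, 2.05], [-1.43, 1.35], [0, 2.5], [-1.52, 4.66], [0.17, 1.96], [-2.89, 2.89]. Speed limits (rad/s): [2.39, 2.39, 3.14, 3.14, 3.14, 3.14, 3.14].

INTERFACE

Orientations are given as a unit quaternion [w, x, y, z].
In Python, from plant import read_state, imaging, job, finder gives the robot as it stands.
- The arm moves only by the shell command python3 -m pendant 'ROWS' [OPENING]. ROWS is JSON, a list that holds one entry, the list of rows, each a list of 4 numbers: the shift along the tool's x, y, z in m, then the turn about the tool's z in degrees. In form: [[[tx, ty, tz, spin], ...]]. A call has exactly 10 rows; each row shifts and turns the commanded pose from where the row before left it, along the tool's axes as they then stand; what a row does not reach is not made up. A row lasts 1/12 s, in which the tool goes at most 41.7 mm and 7.16 degrees, less where a joint would pass 70% of its speed; a pose out of reach is approached as far as the arm can. A call with a gripper value outside its range is refused whole. OPENING is the opening, from 0 (shut) to 1 (fully open), set as the call begins (- or left out, the last holds). The fingers move at their own pace and stop on an object; the grip force is fixed at half the most. Time passes only in rows, so rows that do not move let the fingers close, or fill a call up. It gives the time, the measured TCP pose, the force, the opening and the grip force at its end, in the units of the state.
- read_state(): the state, without advancing time (a new reading comes with each control period).
- imaging.grab_frame(name): name is "scene" or "top"; returns (picture, depth): 420x560x3 uint8, red, green, blue; 420x560 float32, mm along the optical axis (not along the pixel's ray), 0 where there is no reading.
- imaging.calibration(name): a dict with "fx", "fy", "cx", "cy" (pixels), "R" (3x3) and "t" (3): a world point X has camera coordinates R X + t. Camera axes: x right, y down, z forward; pixel columns grow to the right and rows downward; lengths in mm; the calibration is good to about 2 mm. A picture is of the moment at which its call begins. calibration takes no time and is no camera call.
- job.sign_off(): hands the job in; it is judged then, once.
Trained networks look in the newest picture that a camera, given by its name, has taken for a name from the list of things; names that differ only in an ending like _2 or _b are one class to them, and where a whole thing is asked for, a point or a joint stands for the part that bears it (a point fixed in the world has none). Each returns a list of dicts, best first, with "score" (0 to 1); they miss things now and then, are a little off and sometimes report something else, mostly with a low value. They report only what shows in the picture. A call takes as long as a camera call. They do not tell look-alikes from the thing itself.
- finder.boxes_of(label, camera): "at" ([row, column] in pixels, amid what is visible of it).
- finder.silhouettes(label, camera): "pixels" (420x560 bool, what is visible of it) and "at" ([row, column] in pixels, amid what is visible of it).
The state is a dict: "t": time; "joint_positions": joint angles; "joint_velocities": joint speeds; "tau": joint torques, N m; "tool_pos": TCP position; "orientation": TCP orientation; "contact_force": force on the tool from outside, world axes, zero at the start; "torque": the same for the moment, N m; "opening": finger opening in mm; "finger_force": force on a finger pad.
Only numpy, scipy, OpenCV 4.12 (cv2) and the standard library are available. Lean on these libraries where they do the work, as an engineer would, in place of code of your own. Each camera call takes 0.05 s, during which the arm holds its last target. There are 200 camera calls.

TASK

A die insert sits tight in the bore of the die block. Take the ejector rod from its wooden rest, push it tip first through the hole in the back of the block and drive the insert out with it, along the ledge and over the step, so that the insert tips over and comes to stand on its front face on the rubber floor below; touch the insert with nothing but the rod. Then draw the rod right out and lay it back in its rest the way it lay, and leave the glue jar, the roll of masking tape and the sanding block beside the work where they are.

Things in the scene. Friction and masses are not known exactly. Their poses are not given: they have to be found in the camera images.
- fixture: Fixed dark steel die block with ledge and receiving floor on a grey base plate. Origin at bench level; x = direction in which the insert leaves, z up (mm). Base plate x -72..140, y +-44, 8 thick. Die block x -60..4, y +-38.5, top z 100; brass keeper cap on top at x -15, y 0, to z 116. Bore along x: x -46..4, 47 wide, z 44..89.5, open in front at x 4; behind it the back web, x -60..-46.
- bore_entry (a point): Centre of the rod hole in the back face of the block: fixture x -60, y 0, z 66 mm. A 28 x 28 mm square hole through the 14 mm back web, into the bore.
- step_edge (a point): Middle of the step's upper edge: fixture x 50, y 0, z 44 mm. The bore's floor runs on level (z 44) from the block as a ledge to this edge, between two guide rails 49 mm apart and 6 mm high.
- floor_center (a point): Middle of the black rubber floor below the step: fixture x 93, y 0, z 11 mm (33 mm below the ledge). The floor is x 52..134, y +-38, with a 6 mm high kerb on its other three sides.
- die_insert: Plain steel block 60 (x) x 44 x 44 mm, about 0.5 kg. Origin: centre of its underside as seated, x along the bore. Front face (+x): dark ring with brass centre. Seated, its front projects 10 mm from the block and its back lies at the web (fixture x -46). A spring keeper in the bore's roof presses on it with 7 N: it takes 4 to 15 N to push until its back end is past fixture x -15, then 1 to 6 N.
- insert_center (a point): Centre of the die insert. Pushed slowly (about 20 mm/s) it topples when its centre is 0 to 10 mm past the step edge, and then stands 60 mm high on its front face, its x axis straight down, the centre at fixture z 41 mm.
- ejector_rod: Ejector rod 200 mm long, 0.12 kg: square light-wood handle 90 x 30 x 30 mm, round aluminium shaft 18 mm across, 110 mm long. Origin: centre of the handle, x along the rod towards the tip. The handle is too thick for the rod hole.
- rod_tip (a point): Centre of the rod's flat tip, 155 mm from the handle's centre along x.
- rod_rest: Fixed wooden rest, 200 x 64 mm, base 5 mm thick. Origin at bench level, x along it. Two notched supports: x -108..-84 under the handle's rear end (39 wide, notch floor z 21, walls to z 31) and x 52..64 under the shaft (27 wide, floor z 27, walls to z 37). The rod lies in it with the handle's centre at x -55, y 0, z 36 mm (within 2 mm), tip to +x.
- glue_jar: Cement jar 60 mm across, 92 mm tall; leave it alone. Origin centre of underside.
- masking_tape: Roll of pale masking tape lying flat, 89 mm across, 24 mm tall; leave it alone. Origin centre of underside.
- sanding_block: Sanding block 56 x 78 x 27 mm; leave it alone. Origin centre of underside.
Mind the look-alikes: they are no part of the job. Of the things that look like the ejector_rod, the larger one is meant.

How it is judged:
By the outcome, as a careful person would: the job done as asked, in the order asked, and still so for the second after the job is handed in, with the robot touching nothing.
It also fails if it takes over 53 s, if anything falls off the work surface, if the arm or the gripper's body presses on something with over 40 N, if the wrist force passes 120 N, or if a joint passes its speed limit or range.

## Working session

There is one attempt and no reset: what is moved stays moved. The work goes in short steps, Python scripts to look and compute and a shell command to move; the robot and the scene stay as the last step left them, time stands still between calls to the robot, and variables do not carry over. Pictures are saved under pics/ and viewed, at most 10 in all, crops included, and the job is handed in when it is done.

```bash
mkdir -p pics; ls; python3 - <<'E'
from plant import read_state, imaging, finder
import cv2,numpy as np
s=read_state();print({k:np.round(v,3).tolist() for k,v in s.items()})
ims=[]
for n in("scene","top"):
    p,d=imaging.grab_frame(n);np.savez(n+'.npz',p=p,d=d);cv2.imwrite(f'pics/{n}0.png',p[:,:,::-1])
    c=imaging.calibration(n);print(n,{k:np.round(v,3).tolist() for k,v in c.items()})
E
```

```text
pics
{'t': 0.0, 'joint_positions': [1.411, 0.508, -0.238, 1.501, 0.126, 1.149, -0.155], 'joint_velocities': [-0.001, -0.0, -0.001, 0.001, 0.0, -0.001, -0.0], 'tau': [0.0, -62.059, -2.187, -24.965, 0.012, 0.012, -0.0], 'tool_pos': [163.957, -602.588, 230.418], 'orientation': [-0.001, 0.991, 0.133, -0.0], 'contact_force': [0.435, 0.368, -0.12], 'torque': [-0.001, 0.034, 0.04], 'finger_force': 0.0, 'opening': 85.759}
scene {'fx': 435.451, 'fy': 435.451, 'cx': 282.901, 'cy': 209.276, 'R': [[0.816, -0.578, -0.017], [-0.276, -0.364, -0.889], [0.508, 0.73, -0.457]], 't': [-202.268, 336.203, 405.617]}
top {'fx': 382.334, 'fy': 382.334, 'cx': 282.159, 'cy': 213.102, 'R': [[-0.012, -1.0, -0.006], [-0.992, 0.013, -0.122], [0.122, 0.005, -0.993]], 't': [362.737, 497.169, 844.675]}
```

View pics/scene0.png

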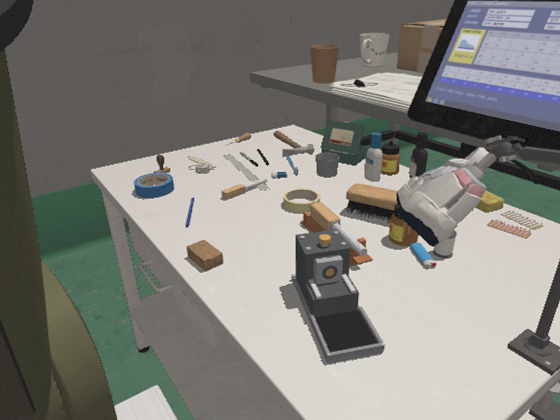

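View pics/top0.png

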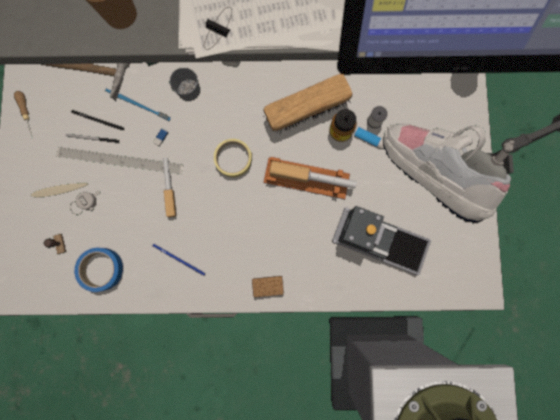

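The scene camera shows the die block at about (325,265) with the rod in its rest behind it at (335,230). The top view shows the block at (370,230), the floor at (407,250) and the rod and rest at (308,178). The jar is at (343,125), the tape at (232,157) and the sanding block at (268,287).

```bash
cat > h.py <<'E'
import numpy as np,cv2
from plant import read_state, imaging, job, finder
def cloud(d,n):
    c=imaging.calibration(n);v,u=np.mgrid[0:420,0:560]
    C=np.stack([(u-c["cx"])/c["fx"]*d,(v-c["cy"])/c["fy"]*d,d],-1)
    return (C-np.array(c["t"]))@np.array(c["R"])
def rect(P):
    (c,wh,a)=cv2.minAreaRect(P[:,:2].astype(np.float32)); return np.round(c,1),np.round(wh,1),round(a,2)
def sil(l,n):
    r=finder.silhouettes(l,n); return [(round(x["score"],2),np.round(x["at"]),x["pixels"]) for x in r]
E
python3 - <<'E'
from h import *
for n in("top","scene"):
    z=np.load(n+'.npz');W=cloud(z['d'],n);ok=z['d']>0
    for l in("ejector_rod","fixture","rod_rest","die_insert","glue_jar","masking_tape"):
        for s,at,m in sil(l,n)[:2]:
            P=W[m&ok]
            if s<.3 or len(P)<10: continue
            print(n,l,s,at,len(P),"z pct",np.percentile(P[:,2],[2,25,50,75,98]).round(),"rect",rect(P))
            np.save(f'{n}_{l}_{int(at[0])}_{int(at[1])}.npy',m)
E
```

```text
top ejector_rod 0.73 [196. 169.] 489 z pct [ 0. 15. 19. 22. 24.] rect (array([567.5, 628.6]), array([139.2,  29.5]), 7.44)
top ejector_rod 0.64 [172. 299.] 869 z pct [35. 44. 49. 52. 54.] rect (array([590.2, 283.5]), array([196.,  41.]), 77.53)
top fixture 0.74 [240. 383.] 3654 z pct [  6.  12.  24. 100. 113.] rect (array([442.3, 122.4]), array([218.7, 103.4]), 67.65)
top rod_rest 0.74 [181. 311.] 1299 z pct [ 2.  5.  6.  8. 39.] rect (array([589.9, 297.1]), array([198.6,  67.4]), 78.29)
top die_insert 0.58 [234. 380.] 77 z pct [85. 88. 89. 90. 91.] rect (array([444.7, 149.5]), array([ 9.5, 42.1]), 67.31)
top glue_jar 0.92 [123. 343.] 717 z pct [ 1. 50. 74. 80. 89.] rect (array([714.1, 213.3]), array([75.9, 66. ]), 31.39)
top masking_tape 0.73 [174. 297.] 989 z pct [ 7. 43. 48. 51. 54.] rect (array([590.5, 282.1]), array([210.3,  42.7]), 77.38)
top masking_tape 0.69 [241. 379.] 3599 z pct [  7.  12.  26. 100. 113.] rect (array([436.8, 124.8]), array([218.6,  91.9]), 67.42)
scene ejector_rod 0.92 [191. 233.] 356 z pct [ 0.  9. 14. 19. 22.] rect (array([567.9, 644.3]), array([152.4,  62.6]), 10.06)
scene ejector_rod 0.64 [222. 330.] 916 z pct [ 5. 38. 44. 50. 52.] rect (array([610.8, 318.2]), array([322.7, 103.2]), 60.31)
scene fixture 0.84 [304. 336.] 6599 z pct [  5.  12.  19.  53. 103.] rect (array([476.9, 187.4]), array([369.1, 125.5]), 58.38)
scene rod_rest 0.75 [240. 357.] 529 z pct [ 2.  5.  6. 18. 37.] rect (array([579.3, 276.8]), array([318.1,  87. ]), 69.95)
scene rod_rest 0.41 [270. 327.] 787 z pct [47. 60. 73. 85. 90.] rect (array([446.2, 151. ]), array([19.9, 52.5]), 62.16)
scene glue_jar 0.86 [231. 399.] 676 z pct [ 4. 18. 32. 48. 78.] rect (array([584.2, 125.4]), array([325.2,  59.2]), 35.3)
scene masking_tape 0.89 [197. 300.] 618 z pct [-0.  8. 15. 22. 25.] rect (array([636.1, 475.7]), array([197.9,  88.7]), 50.94)
```

```bash
python3 - <<'E'
from h import *
import glob
z=np.load('top.npz');W=cloud(z['d'],'top');ok=z['d']>0
f=np.load(glob.glob('top_fixture*')[0]);f=cv2.dilate(f.astype(np.uint8),np.ones((5,5)))>0
for n,lo,hi in(("blocktop",96,105),("floor",8,14)):
    P=W[f&ok&(W[...,2]>lo)&(W[...,2]<hi)];print(n,len(P),rect(P),P[:,2].mean())
rod=W[np.load('top_ejector_rod_172_299.npy')&ok]
def fit(P):
    c=P.mean(0)[:2];u=np.linalg.svd(P[:,:2]-c)[2][0];return c,np.degrees(np.arctan2(*(u[::-1])))
# split along rod
u=-np.array([np.cos(np.radians(77.5)),np.sin(np.radians(77.5))])
s=rod[:,:2]@u
H=rod[(rod[:,2]>47)];print("handle",len(H),rect(H),fit(H),np.median(H[:,2]),"s ext",np.percentile(s,[.5,99.5]),'rod',rect(rod))
S=rod[(s>s.min()+100)];print("shaft",fit(S),np.percentile(S[:,2],90),rect(S))
g=np.load(glob.glob('top_rod_rest*')[0]);P=W[g&ok];print('rest',rect(P),rect(P[P[:,2]<9]))
r=np.load('top.npz')['p'];
E
python3 - <<'E'
from h import *
print(read_state()['t'])
from scipy.spatial.transform import Rotation as R
q=read_state()['orientation'];print(R.from_quat(np.r_[q[1:],q[0]]).as_matrix().round(3))
E
```

```text
blocktop 1028 (array([460.2, 185.3]), array([64. , 76.9]), 67.62) 100.99660056681226
floor 1239 (array([436.4, 129. ]), array([209.5,  87.3]), 67.28) 11.331290929757694
handle 496 (array([585.6, 285.4]), array([194.2,  29.8]), 77.95) (array([594.56162536, 332.3220758 ]), np.float64(-101.98209649038411)) 51.31370726443758 s ext [-501.11897104 -308.39979552] rod (array([590.2, 283.5]), array([196.,  41.]), 77.53)
shaft (array([573.14335306, 235.9714268 ]), np.float64(-102.4680607401043)) 46.59779067026187 (array([578.8, 234.4]), array([95.5, 26.7]), 76.59)
rest (array([589.9, 297.1]), array([198.6,  67.4]), 78.29) (array([589.9, 297.1]), array([198.6,  67.4]), 78.29)
0.7
[[ 0.965  0.263 -0.   ]
 [ 0.263 -0.965 -0.   ]
 [-0.     0.    -1.   ]]
```

```bash
python3 - <<'E'
from h import *
z=np.load('top.npz');W=cloud(z['d'],'top');p=z['p']
a=np.radians(78.1);u=-np.array([np.cos(a),np.sin(a)]);v=np.array([-u[1],u[0]])
o=np.array([589.9,297.1])
D=W[...,:2]-o;s=D@u;t=D@v
for lo in range(-116,116,6):
    m=(s>=lo)&(s<lo+6)&(abs(t)<40)&(z['d']>0)&(W[...,2]<70); q=m&(W[...,2]>33)
    h=m&(abs(t)<6)
    print(lo,np.percentile(W[m][:,2],95).round(),'midz',np.median(W[h][:,2]).round(1),'t',np.percentile(t[q],[3,50,97]).round(1) if q.sum() else '', 'base t',np.percentile(t[m&(W[...,2]>2.5)],[1,99]).round())
cv2.imwrite('pics/c1.png',cv2.resize(p[140:220,250:370,::-1],None,fx=6,fy=6,interpolation=cv2.INTER_CUBIC))
E
```

```text
-116 3.0 midz -0.2 t  base t [-38.  34.]
-110 4.0 midz -0.4 t  base t [-37.  16.]
-104 7.0 midz 0.7 t  base t [-28.  26.]
-98 29.0 midz 5.8 t  base t [-32.  38.]
-92 35.0 midz 21.6 t [-27.5  -6.7  21.4] base t [-36.  35.]
-86 53.0 midz 51.5 t [-25.8  -2.   22.9] base t [-34.  25.]
-80 53.0 midz 51.2 t [-16.4  -3.2  19.5] base t [-34.  37.]
-74 53.0 midz 51.6 t [-23.7  -4.2  19.1] base t [-33.  38.]
-68 53.0 midz 51.4 t [-16.   -3.3  11. ] base t [-37.  30.]
-62 54.0 midz 52.5 t [-16.2  -4.3  12.2] base t [-33.  32.]
-56 54.0 midz 52.2 t [-16.6  -3.7  11.5] base t [-35.  29.]
-50 53.0 midz 51.6 t [-16.4  -4.3  12.4] base t [-33.  31.]
-44 53.0 midz 52.3 t [-16.5  -3.   11.4] base t [-32.  32.]
-38 53.0 midz 51.5 t [-16.8  -4.5  11.4] base t [-35.  33.]
-32 53.0 midz 52.2 t [-16.6  -4.3  11.2] base t [-32.  33.]
-26 52.0 midz 52.0 t [-16.7  -3.2  11.8] base t [-31.  31.]
-20 53.0 midz 51.6 t [-16.7  -4.8  10.8] base t [-34.  32.]
-14 53.0 midz 51.9 t [-16.9  -4.5  11.6] base t [-35.  33.]
-8 53.0 midz 51.9 t [-16.8  -5.   10.9] base t [-38.  34.]
-2 52.0 midz 51.2 t [-15.8  -4.4   9.9]
[... 442 characters left out ...]
dz 44.5 t [-10.4  -4.    5.3] base t [-34.  32.]
52 45.0 midz 44.1 t [-10.6  -5.3   3.2] base t [-40.  32.]
58 46.0 midz 45.3 t [-10.9  -3.3   4.9] base t [-34.  28.]
64 45.0 midz 44.2 t [-28.2  -5.9  24. ] base t [-33.  31.]
70 47.0 midz 45.2 t [-29.6  -3.8  23.5] base t [-33.  25.]
76 46.0 midz 45.1 t [-26.7  -4.2  24.2] base t [-37.  25.]
82 44.0 midz 44.0 t [-11.4  -4.1   5.1] base t [-37.  32.]
88 45.0 midz 43.7 t [-10.4  -4.    3.6] base t [-38.  31.]
94 45.0 midz 44.6 t [-11.3  -4.8   5. ] base t [-34.  35.]
100 45.0 midz 43.4 t [-10.5  -3.1   3.8] base t [-30.  38.]
106 45.0 midz 42.9 t [-11.2  -5.7   4.7] base t [-38.  27.]
112 33.0 midz 43.2 t [-10.1  -3.3   0.3] base t [-37.  36.]
```

View pics/c1.png

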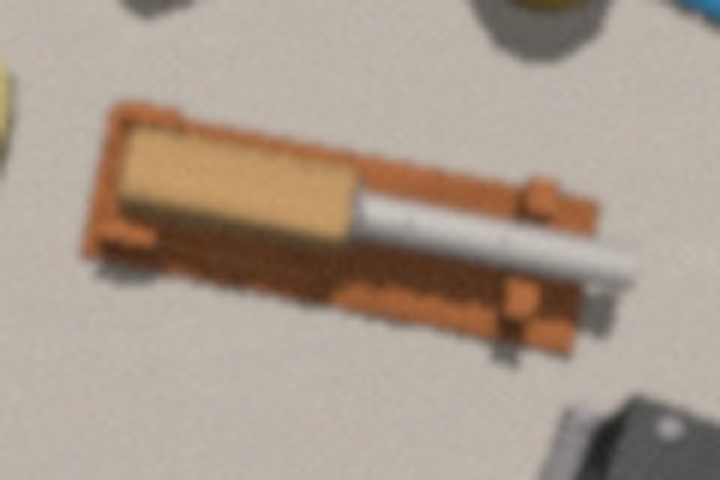

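The crop shows the handle running from about (120,165) to (355,200) and the shaft tip at (635,265). By depth that puts the handle centre at about (596,339), lying parallel to the rest. Next I check for obstacles along the way there.

```bash
python3 - <<'E'
from h import *
P=np.concatenate([cloud(np.load(n+'.npz')['d'],n)[np.load(n+'.npz')['d']>0] for n in('top','scene')])
for y in range(-700,450,50):
    r=[]
    for x in range(150,900,50):
        m=(abs(P[:,0]-x-25)<25)&(abs(P[:,1]-y-25)<25); r.append(int(np.percentile(P[m,2],98)) if m.sum()>3 else '-')
    print(y,*r,sep='\t')
E
```

```text
-700	-712	-712	-712	-711	-711	-711	-710	-711	-711	-711	-712	-709	-711	-710	-710
-650	-712	-711	-711	-712	-711	-710	-710	-710	-711	-709	-711	-712	-711	-713	-
-600	-712	-711	-711	-709	-708	-710	-711	-712	-711	-709	-714	-	-	-	-712
-550	-711	-	-	-	-	-	-	-	-	-	-	-	-	-	-
-500	-712	-	-	-	-	-	-	-	-	-	-	-	-	-	-
-450	-711	-	-	-	-	-	-	-	-	-	-	-	-	-	-
-400	-711	-	-	-	-	-	-	-	-	-	-	-	-	-	-
-350	-711	-	-	-	-	-	-	-	-	-	-	-	-	-	-
-300	-711	-	-	-	-	-	-	-	-	-	-	-	-	-	-
-250	-711	-	-	-	-	-	-	-	-	-	-	-	-	-	-
-200	-614	-	-	0	0	-	0	0	12	13	0	0	-	0	-
-150	-614	-	3	4	4	3	3	2	11	279	3	304	3	4	-
-100	-614	-	3	4	3	3	2	2	301	302	2	308	363	4	-
-50	-615	-	3	3	3	3	261	276	310	1	2	307	365	3	1
0	-614	-	2	3	18	18	256	270	274	276	1	309	392	5	2
50	-616	-	3	3	18	14	215	234	252	244	1	309	405	452	2
100	-613	-	2	3	40	86	100	190	210	211	179	309	404	452	2
150	-616	-	3	3	4	112	117	99	44	171	75	309	404	452	2
200	-712	-	3	3	3	103	102	65	46	5	80	309	403	452	271
250	-713	-	3	3	3	3	3	4	51	8	3	299	371	430	271
300	-711	-	2	3	3	3	3	4	53	53	3	62	271	271	270
350	-713	-	3	28	27	3	3	4	52	53	56	61	271	271	270
400	-711	-	3	28	25	3	3	3	4	25	25	3	272	271	270
```

```bash
python3 -m pendant '[[[0,0,-0.015,-6.3],[0,0,-0.015,-6.3],[0,0,-0.015,-6.3],[0,0,-0.015,-6.3],[0,0,-0.015,-6.3],[0,0,-0.015,-6.3],[0,0,-0.015,-6.3],[0,0,-0.015,-6.3],[0,0,-0.015,-6.3],[0,0,-0.015,-6.2]]]' 1
python3 -m pendant '[[[0.025,0.014,0,0],[0.03,0.014,0,0],[0.035,0.014,0,0],[0.035,0.014,0,0],[0.035,0.014,0,0],[0.035,0.014,0,0],[0.035,0.014,0,0],[0.035,0.014,0,0],[0.035,0.014,0,0],[0.035,0.014,0,0]]]'
```

```text
t: 1.53
tool_pos: [164.0, -603.0, 382.1]
orientation: [0.0, 0.775, 0.632, -0.0]
contact_force: [-0.5, 0.2, -0.1]
opening: 85.2
finger_force: 0.0
t: 2.37
tool_pos: [370.7, -302.3, 381.6]
orientation: [0.0, 0.777, 0.63, -0.0]
contact_force: [0.2, 0.0, 0.1]
opening: 85.4
finger_force: 0.0
```

```bash
python3 -m pendant '[[[0.034,0,0,0],[0.034,0,0,0],[0.034,0,0,0],[0.034,0,0,0],[0.034,0,0,0],[0.034,0,0,0],[0.034,0,0,0],[0.034,0,0,0],[0.034,0,0,0],[0.034,0,0,0]]]'
python3 -m pendant '[[[0.034,0.008,0,0],[0.034,0.008,0,0],[0.034,0.009,0,0],[0.034,0.009,0,0],[0.034,0.009,0.0,0],[0.034,0.009,0.01,0],[0.034,0.009,0.02,0],[0.034,0.009,0.025,0],[0.03,0.009,0.03,0],[0.025,0.009,0.03,0]]]'; python3 - <<'E'
from h import *
from scipy.spatial.transform import Rotation as R
s=read_state();q=s['orientation'];M=R.from_quat(np.r_[q[1:],q[0]]).as_matrix();print(s['t'],s['tool_pos'],np.degrees(np.arctan2(M[1,0],M[0,0])))
d=np.array([596.1,338.7,17])-s['tool_pos'];print((M.T@d).round(1), np.round(s['joint_positions'],2))
E
```

```text
t: 3.2
tool_pos: [440.0, 30.3, 381.6]
orientation: [0.001, 0.777, 0.63, 0.0]
contact_force: [1.2, -0.3, 0.1]
opening: 84.9
finger_force: 0.0
t: 4.03
tool_pos: [592.6, 331.1, 267.3]
orientation: [-0.0, 0.776, 0.631, 0.001]
contact_force: [0.1, -0.3, 1.0]
opening: 85.4
finger_force: 0.0
4.0333 [592.61229881 331.1243899  267.32451176] 78.1950844048216
[  7.8   1.7 250.3] [-0.13  0.67 -0.84  1.27  0.48  1.4  -1.14]
```

```bash
python3 -m pendant '[[[0.003,0.001,0.03,0],[0.003,0.001,0.035,0],[0.002,0,0.035,0],[0,0,0.035,0],[0,0,0.035,0],[0,0,0.03,0],[0,0,0.02,0],[0,0,0.015,0],[0,0,0.01,0],[0,0,0.005,0]]]'
python3 -m pendant '[[[0,0,0,0],[0,0,0,0],[0,0,0,0],[0,0,0,0],[0,0,0,0],[0,0,0,0],[0,0,0,0],[0,0,0,0],[0,0,0,0],[0,0,0,0]]]' 0
```

```text
t: 4.87
tool_pos: [595.8, 335.7, 17.3]
orientation: [-0.0, 0.776, 0.63, -0.0]
contact_force: [0.7, -0.1, -0.1]
opening: 85.2
finger_force: 0.0
t: 5.7
tool_pos: [596.6, 336.3, 19.7]
orientation: [0.0, 0.777, 0.63, 0.001]
contact_force: [-0.7, -1.1, 6.7]
opening: 29.2
finger_force: 59.8
```

```bash
python3 -m pendant '[[[0,0,-0.003,0],[0,0,-0.007,0],[0,0,-0.012,0],[0,0,-0.015,0],[0,0,-0.015,0],[0,0,-0.01,0],[0,0,-0.005,0],[0,0,-0.003,0],[0,0,0,0],[0,0,0,0]]]'
python3 -m pendant '[[[0.003,-0.008,0,0],[0.003,-0.012,0,0],[0.005,-0.015,0,0],[0.005,-0.015,0,0],[0.004,-0.01,0,0],[0.003,-0.005,0,3],[0,0,0,4],[0,0,0,3.6],[0,0,0,0],[0,0,0,0]]]'
python3 - <<'E'
from h import *
p,d=imaging.grab_frame('top');np.savez('top1.npz',p=p,d=d);q,e=imaging.grab_frame('scene');np.savez('scene1.npz',p=q,d=e)
cv2.imwrite('pics/s1.png',np.hstack([cv2.resize(p[130:270,240:440,::-1],(400,280)),cv2.resize(q[170:310,240:440,::-1],(400,280))]))
E
```

```text
t: 6.53
tool_pos: [595.8, 335.5, 88.0]
orientation: [0.0, 0.776, 0.63, -0.0]
contact_force: [0.2, -0.0, -1.2]
opening: 29.2
finger_force: 59.2
t: 7.37
tool_pos: [536.3, 372.2, 88.2]
orientation: [0.0, 0.831, 0.557, -0.0]
contact_force: [-0.5, 0.1, -1.5]
opening: 29.2
finger_force: 59.2
```

View pics/s1.png

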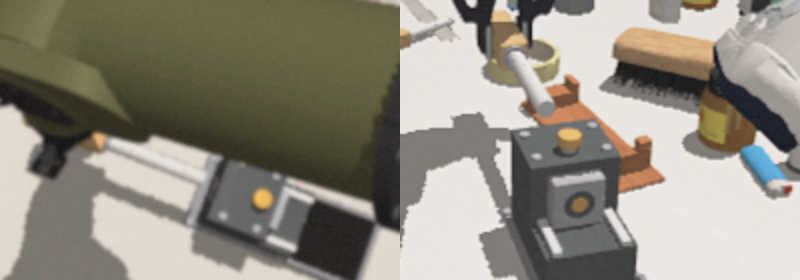

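The left (top) crop shows the shaft from (110,142) to (205,175), pointing at the block. The right (scene) crop shows the rod level in the gripper with its tip at (543,105).

```bash
cat > m.py <<'E'
from h import *
import sys
from scipy.spatial.transform import Rotation as R
a=np.radians(67.55);u=-np.array([np.cos(a),np.sin(a)]);v=np.array([-u[1],u[0]]);O=np.array([449.5,159.4])
for n in('top','scene'):
    z=np.load(n+sys.argv[1]+'.npz');W=cloud(z['d'],n);k=z['d']>0
    D=W[...,:2]-O;X=D@u;Y=D@v;Z=W[...,2]
    m=k&(X>-190)&(X<-50)&(abs(Y)<25)&(Z>float(sys.argv[2]))&(Z<float(sys.argv[3]))
    print(n,m.sum(),'x',np.percentile(X[m],[1,50,97,99,99.8]).round(1))
    for lo in range(-190,-50,15):
        b=m&(X>=lo)&(X<lo+15)
        if b.sum()>4: print(lo,b.sum(),'y mid,ext',np.median(Y[b]).round(1),np.percentile(Y[b],[3,97]).round(1),'z',np.percentile(Z[b],[5,50,95]).round(1))
s=read_state();q=s['orientation'];M=R.from_quat(np.r_[q[1:],q[0]]).as_matrix();T=s['tool_pos']
print('tool fixture x,y',(T[:2]-O)@u,(T[:2]-O)@v,T[2],'heading',np.degrees(np.arctan2(M[1,0],M[0,0])),s['contact_force'].round(1) if hasattr(s['contact_force'],'round') else s['contact_force'])
E
python3 m.py 1 85 130
```

```text
top 583 x [-188.4 -115.6  -51.4  -50.3  -50. ]
-190 57 y mid,ext -5.7 [-14.5   1.4] z [108.2 114.2 119.3]
-175 52 y mid,ext -3.8 [-9.9  3.8] z [107.9 112.9 115.8]
-160 62 y mid,ext -3.0 [-10.2   5.9] z [107.1 112.7 115.6]
-145 61 y mid,ext -3.0 [-9.5  6.3] z [106.9 112.5 115.6]
-130 61 y mid,ext -2.9 [-9.7  6. ] z [107.5 112.6 115.4]
-115 62 y mid,ext -2.4 [-10.    6.8] z [107.5 112.4 115.2]
-100 62 y mid,ext -2.7 [-9.7  6.5] z [107.3 113.  115.5]
-85 32 y mid,ext -2.6 [-9.8  5.8] z [108.5 112.6 116.5]
-70 76 y mid,ext 0.8 [-23.2  23.2] z [ 86.8 100.3 103. ]
-55 58 y mid,ext -0.9 [-23.3  23.1] z [ 98.1 101.1 103.1]
scene 518 x [-189.4 -122.   -51.5  -50.6  -50.6]
-190 129 y mid,ext -7.6 [-16.9  11.6] z [ 97.2 112.8 119.1]
-175 32 y mid,ext -5.9 [-10.8   2.4] z [105.5 112.5 114.1]
-160 37 y mid,ext -5.9 [-10.8   4. ] z [105.  111.3 114.1]
-145 40 y mid,ext -6.1 [-10.9   4.2] z [104.6 111.9 113.9]
-130 40 y mid,ext -5.6 [-10.5   3.4] z [105.6 111.8 114.3]
-115 42 y mid,ext -6.1 [-10.6   3.7] z [104.1 111.8 113.5]
-100 42 y mid,ext -5.7 [-10.7   5.3] z [105.9 111.6 114.1]
-85 86 y mid,ext -2.5 [-9.8  4.7] z [ 99.  107.4 113.8]
-70 34 y mid,ext -1.2 [-22.4  23.2] z [ 99.4 100.1 101. ]
-55 36 y mid,ext 1.0 [-23.  23.] z [ 99.5 100.3 101. ]
tool fixture x,y -229.66987219155445 -0.5746472233378768 88.2243087937645 heading 67.65687056017809 [ 0.2  0.1 -2.2]
```

```bash
python3 -m pendant '[[[0,0.0015,0.004,0],[0,0,0.007,0],[0,0,0.008,0],[0,0,0.008,0],[0,0,0.006,0],[0,0,0.0035,0],[0,0,0.003,0],[0,0,0,0],[0,0,0,0],[0,0,0,0]]]'
python3 - <<'E'
from h import *
for n in('top','scene'):
    p,d=imaging.grab_frame(n);np.savez(n+'2.npz',p=p,d=d)
E
python3 m.py 2 50 90
```

```text
t: 8.3
tool_pos: [538.5, 371.4, 49.2]
orientation: [-0.0, 0.831, 0.556, 0.0]
contact_force: [-0.0, 0.4, -1.2]
opening: 29.0
finger_force: 59.2
top 461 x [-188.7 -125.8  -58.7  -57.1  -56.1]
-190 51 y mid,ext -3.2 [-12.5   4. ] z [67.1 76.  81.6]
-175 54 y mid,ext -1.5 [-8.2  7.1] z [68.9 73.6 76.5]
-160 55 y mid,ext -0.6 [-7.8  8.3] z [69.8 73.7 77.2]
-145 55 y mid,ext -0.7 [-7.9  8.3] z [67.9 73.3 75.6]
-130 56 y mid,ext -0.5 [-7.8  9.2] z [67.2 73.9 76.7]
-115 58 y mid,ext -0.7 [-8.   8.2] z [68.9 73.6 76.3]
-100 55 y mid,ext -0.7 [-7.9  7.9] z [68.3 73.4 76.7]
-85 29 y mid,ext -0.1 [-7.8  8.1] z [68.6 73.6 76.6]
-70 48 y mid,ext 2.4 [-22.2  24.1] z [51.2 56.2 85.9]
scene 302 x [-189.7 -164.2 -108.2 -104.8 -102.6]
-190 122 y mid,ext -5.0 [-13.6  13.7] z [57.2 73.9 80. ]
-175 37 y mid,ext -4.0 [-8.7  5.6] z [66.3 72.5 74.7]
-160 35 y mid,ext -3.4 [-9.1  6.6] z [66.2 72.7 74.9]
-145 37 y mid,ext -3.6 [-8.5  6. ] z [64.6 73.  75. ]
-130 43 y mid,ext -4.0 [-8.6  5.6] z [66.4 73.1 75.3]
-115 28 y mid,ext -1.5 [-7.8  7.2] z [69.8 73.1 75.4]
tool fixture x,y -229.91904500922118 1.3713319761771032 49.2734282049769 heading 67.52658891749051 [-0.2  0.2 -1.8]
```

```bash
python3 -m pendant '[[[-0.002,0,0,0],[-0.003,0,0,0],[-0.003,0,0,0],[-0.003,0,0,0],[-0.003,0,0,0],[-0.003,0,0,0],[-0.003,0,0,0],[-0.003,0,0,0],[-0.0015,0,0,0],[-0.0015,0,0,0]]]'
python3 -m pendant '[[[-0.0015,0,0,0],[-0.0015,0,0,0],[-0.0015,0,0,0],[-0.0015,0,0,0],[-0.0015,0,0,0],[-0.0015,0,0,0],[-0.0015,0,0,0],[-0.0015,0,0,0],[-0.0015,0,0,0],[-0.0015,0,0,0]]]'; python3 m.py 2 50 90 | tail -1
```

```text
t: 9.23
tool_pos: [528.4, 346.9, 48.9]
orientation: [0.0, 0.831, 0.556, 0.0]
contact_force: [-0.2, -0.0, -1.2]
opening: 29.1
finger_force: 59.2
t: 10.07
tool_pos: [524.6, 339.0, 50.8]
orientation: [-0.003, 0.831, 0.557, 0.005]
contact_force: [5.7, 11.3, -1.2]
opening: 29.3
finger_force: 59.2
tool fixture x,y -194.7019825521787 0.8096961674628176 50.760959949973106 heading 67.63765256245644 [ 5.7 11.3 -1.2]
```

```bash
for i in 1; do python3 -m pendant '[[[-0.0016,0,0,0],[-0.0016,0,0,0],[-0.0016,0,0,0],[-0.0016,0,0,0],[-0.0016,0,0,0],[-0.0016,0,0,0],[-0.0016,0,0,0],[-0.0016,0,0,0],[-0.0016,0,0,0],[-0.0016,0,0,0]]]'; done; python3 m.py 2 50 90 | tail -1
```

```text
t: 10.9
tool_pos: [518.5, 324.4, 50.7]
orientation: [-0.003, 0.831, 0.557, 0.005]
contact_force: [5.3, 12.0, -1.9]
opening: 29.3
finger_force: 59.2
tool fixture x,y -178.78916848155706 0.7552808690275796 50.73950722569088 heading 67.63857869917601 [ 5.3 12.  -1.9]
```

```bash
python3 -m pendant '[[[-0.0015,0,0,0],[-0.0015,0,0,0],[-0.0015,0,0,0],[-0.0015,0,0,0],[-0.0015,0,0,0],[-0.001,0,0,0],[-0.001,0,0,0],[-0.001,0,0,0],[-0.001,0,0,0],[-0.001,0,0,0]]]'; python3 m.py 2 50 90 | tail -1
python3 - <<'E'
from h import *
q,e=imaging.grab_frame('scene');np.savez('scene3.npz',p=q,d=e)
cv2.imwrite('pics/s3.png',cv2.resize(q[200:360,260:420,::-1],(480,480)))
E
```

```text
t: 11.73
tool_pos: [512.1, 308.2, 49.3]
orientation: [-0.001, 0.831, 0.556, 0.001]
contact_force: [1.3, 3.5, -1.6]
opening: 29.2
finger_force: 59.2
tool fixture x,y -161.43667960389985 1.082536713248757 49.265947881073096 heading 67.56346090463896 [ 1.3  3.5 -1.6]
```

View pics/s3.png

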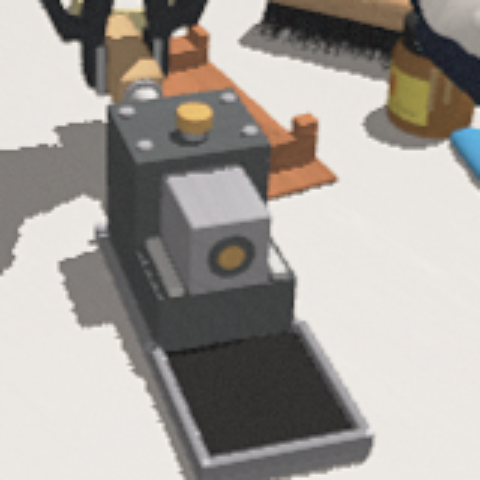

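The insert is straight between the rails, its front face at (230,255) projecting about 48 mm from the block. I keep pushing at 20 mm/s.

```bash
R='' ; python3 -m pendant '[[[-0.0016,0,0,0],[-0.0016,0,0,0],[-0.0016,0,0,0],[-0.0016,0,0,0],[-0.0016,0,0,0],[-0.0016,0,0,0],[-0.0016,0,0,0],[-0.0016,0,0,0],[-0.0016,0,0,0],[-0.0016,0,0,0]]]'
python3 -m pendant '[[[-0.0016,0,0,0],[-0.0016,0,0,0],[-0.0016,0,0,0],[-0.0016,0,0,0],[-0.0016,0,0,0],[-0.0016,0,0,0],[-0.0016,0,0,0],[-0.0016,0,0,0],[-0.0016,0,0,0],[-0.0016,0,0,0]]]'; python3 m.py 2 50 90 | tail -1
cat > ins.py <<'E'
from h import *
a=np.radians(67.55);u=-np.array([np.cos(a),np.sin(a)]);v=np.array([-u[1],u[0]]);O=np.array([449.5,159.4])
for n in('scene','top'):
    q,e=imaging.grab_frame(n);W=cloud(e,n);D=W[...,:2]-O;X=D@u;Y=D@v;Z=W[...,2]
    m=(e>0)&(X>8)&(X<130)&(abs(Y)<32)&(Z>52)&(Z<130)
    print(n,m.sum(),[np.percentile(A[m],[1,50,99]).round() for A in(X,Y,Z)] if m.sum() else '')
E
python3 ins.py
```

```text
t: 12.62
tool_pos: [505.7, 292.1, 48.9]
orientation: [-0.0, 0.831, 0.556, 0.0]
contact_force: [2.0, 4.5, -1.4]
opening: 29.2
finger_force: 59.2
t: 13.45
tool_pos: [500.0, 278.0, 49.4]
orientation: [-0.0, 0.831, 0.556, 0.001]
contact_force: [2.6, 6.5, 3.9]
opening: 28.7
finger_force: 59.9
tool fixture x,y -128.9241226851777 1.3554980136819808 49.44758575717074 heading 67.54268417422762 [2.6 6.5 3.9]
scene 1410 [array([28., 72., 87.]), array([-23.,  -5.,  20.]), array([53., 85., 90.])]
top 764 [array([11., 50., 86.]), array([-28.,  -3.,  21.]), array([53., 87., 93.])]
```

```bash
python3 -m pendant '[[[-0.0015,0,0,0],[-0.0015,0,0,0],[-0.0015,0,0,0],[0,0,0,0],[0,0,0,0],[0,0,0,0],[0,0,0,0],[0,0,0,0],[0,0,0,0],[0,0,0,0]]]';python3 m.py 2 50 90 | tail -1; python3 ins.py
```

```text
t: 14.38
tool_pos: [497.9, 273.3, 48.8]
orientation: [-0.0, 0.831, 0.556, -0.0]
contact_force: [0.3, -1.2, -0.9]
opening: 29.1
finger_force: 59.3
tool fixture x,y -123.70515276561129 1.2164500629038884 48.84579143316997 heading 67.53269623795822 [ 0.3 -1.2 -0.9]
scene 1096 [array([ 11.,  92., 110.]), array([-23.,  -3.,  20.]), array([52., 71., 74.])]
top 558 [array([ 11.,  80., 107.]), array([-28.,  -1.,  21.]), array([52., 72., 76.])]
```

```bash
python3 -m pendant '[[[0.004,0,0,0],[0.008,0,0,0],[0.012,0,0,0],[0.014,0,0,0],[0.014,0,0,0],[0.014,0,0,0],[0.014,0,0,0],[0.014,0,0,0],[0.012,0,0,0],[0.006,0,0,0]]]'
python3 m.py 2 50 90 | tail -1; python3 - <<'E'
from h import *
q,e=imaging.grab_frame('scene')
cv2.imwrite('pics/s4.png',cv2.resize(q[180:360,240:420,::-1],(540,540)))
E
```

```text
t: 15.32
tool_pos: [540.9, 379.4, 48.9]
orientation: [-0.001, 0.831, 0.556, 0.001]
contact_force: [0.1, 0.2, -1.6]
opening: 28.8
finger_force: 59.3
tool fixture x,y -238.17991195083005 0.43668641973167155 48.85175010845288 heading 67.59039452037847 [ 0.1  0.2 -1.6]
```

View pics/s4.png

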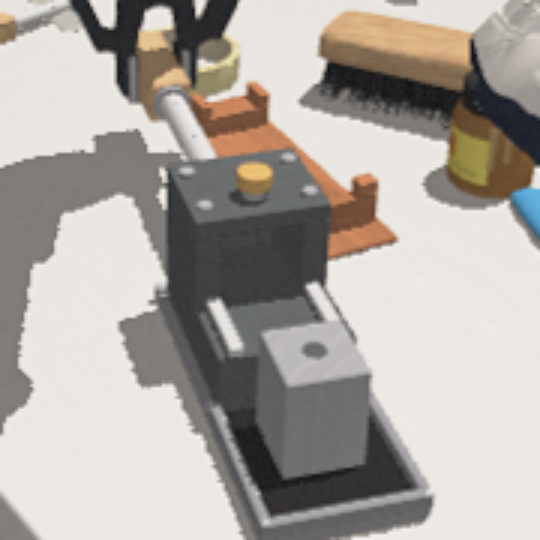

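The insert stands upright on its front face on the rubber floor, centred at (318,400), and the rod is out of the block. Now I put the rod back.

```bash
python3 -m pendant '[[[0,0,-0.004,0],[0,0,-0.008,0],[0,0,-0.01,0],[0,0,-0.01,-2],[0,0,-0.006,-3],[0,0,-0.002,-3],[0,0,0,-2.6],[0,0,0,0],[0,0,0,0],[0,0,0,0]]]'
python3 -m pendant '[[[-0.002,0.005,0,0],[-0.004,0.009,0,0],[-0.006,0.012,0,0],[-0.006,0.012,0,0],[-0.006,0.012,0,0],[-0.004,0.008,0,0],[-0.003,0.005,0,0],[0,0,0,0],[0,0,0,0],[0,0,0,0]]]'
cat > m2.py <<'E'
from h import *
from scipy.spatial.transform import Rotation as R
a=np.radians(78.1);u=-np.array([np.cos(a),np.sin(a)]);v=np.array([-u[1],u[0]]);O=np.array([596.1,338.7])
def prof(n,z0,z1,d):
    W=cloud(d,n);k=d>0;D=W[...,:2]-O;X=D@u;Y=D@v;Z=W[...,2]
    m=k&(X>-60)&(X<175)&(abs(Y)<22)&(Z>z0)&(Z<z1)
    print(n,'end',np.percentile(X[m],[97,99,99.7]).round(1))
    for lo in range(-45,165,15):
        b=m&(X>=lo)&(X<lo+15)
        if b.sum()>4: print(lo,b.sum(),'y',np.percentile(Y[b],[3,50,97]).round(1),'z',np.percentile(Z[b],[50,95]).round(1))
s=read_state();q=s['orientation'];M=R.from_quat(np.r_[q[1:],q[0]]).as_matrix();T=s['tool_pos']
print('tool rel handle',(T[:2]-O)@u,(T[:2]-O)@v,T,'heading',np.degrees(np.arctan2(M[1,0],M[0,0])))
E
python3 - <<'E'
from m2 import *
for n in('top','scene'):
    p,d=imaging.grab_frame(n);np.savez(n+'5.npz',p=p,d=d)
    prof(n,75,140,d)
    print('--orig');prof(n,36,60,np.load(n+'.npz')['d'])
E
```

```text
t: 16.2
tool_pos: [540.8, 376.3, 89.4]
orientation: [0.0, 0.777, 0.629, 0.0]
contact_force: [0.0, 0.7, -0.1]
opening: 28.9
finger_force: 59.2
t: 17.03
tool_pos: [595.2, 334.2, 88.9]
orientation: [-0.0, 0.776, 0.631, 0.0]
contact_force: [-0.3, -0.0, -1.8]
opening: 29.3
finger_force: 59.3
tool rel handle 4.56064920952189 0.06195878133807753 [595.22020227 334.22458761  88.93599398] heading 78.18577246948205
top end [151.6 155.3 156.6]
-45 80 y [-16.4  -6.7   9.7] z [120.2 123.6]
-30 55 y [-16.3 -13.7  -3.4] z [119.6 121.9]
-15 8 y [-16.2 -15.7 -12.1] z [109.1 122.2]
15 27 y [-16.2 -14.8  -7. ] z [118.7 122.2]
30 87 y [-16.1  -9.2   8. ] z [120.7 123.3]
45 68 y [-13.2  -3.1   8.6] z [114.3 120.6]
60 59 y [-9.3 -3.   6. ] z [113.8 115.7]
75 59 y [-9.3 -2.8  6.5] z [113.  116.3]
90 59 y [-9.4 -3.   6.2] z [113.2 116.5]
105 59 y [-9.1 -2.6  6.3] z [113.5 116.5]
120 60 y [-9.2 -2.7  6.5] z [113.7 115.5]
135 59 y [-9.3 -2.2  5.9] z [113.4 116.2]
150 28 y [-8.6 -3.   6.2] z [113.3 115.6]
--orig
top end [146.8 151.8 154.3]
-45 87 y [-13.4  -1.1  13.8] z [50.8 53.5]
-30 91 y [-13.5  -0.8  14.8] 
[... 1063 characters left out ...]

135 53 y [-10.3  -7.3   2. ] z [111.4 114.4]
150 81 y [-10.   -3.2   5.9] z [107.6 113.9]
--orig
scene end [154.4 155.1 155.8]
-45 41 y [-14.6  -7.1  10.5] z [50.4 52.7]
-30 61 y [-14.9  -8.   13.3] z [50.4 52. ]
-15 56 y [-15.4  -7.4  11.1] z [50.7 52.3]
0 66 y [-15.4  -8.   12.4] z [50.6 52.1]
15 68 y [-15.3  -8.6  11.2] z [50.5 52. ]
30 89 y [-15.3  -4.7  12.6] z [49.9 52. ]
45 64 y [-12.8  -5.2   7.3] z [43.6 49.7]
60 25 y [-7.5 -3.   3.6] z [44.2 45.7]
75 31 y [-7.8 -2.5  4.4] z [43.6 45.9]
90 38 y [-8.7 -4.7  3.4] z [43.2 45.5]
105 57 y [-9.  -2.6 20.7] z [41.1 45.1]
120 48 y [-9.3 -4.7 17.5] z [43.2 45.9]
135 45 y [-9.5 -5.9  3.1] z [43.3 45.4]
150 43 y [-9.5 -1.7  6.5] z [40.8 44.8]
```

```bash
python3 -m pendant '[[[0.0025,0.001,0.004,0],[0,0,0.008,0],[0,0,0.01,0],[0,0,0.01,0],[0,0,0.01,0],[0,0,0.008,0],[0,0,0.005,0],[0,0,0.002,0],[0,0,0,0],[0,0,0,0]]]'
python3 - <<'E'
from m2 import *
ims=[]
for n,(r,c) in(('top',(130,240)),('scene',(170,290))):
    p,d=imaging.grab_frame(n);prof(n,46,75,d);ims.append(cv2.resize(p[r:r+100,c:c+120,::-1],(400,333),interpolation=cv2.INTER_CUBIC))
cv2.imwrite('pics/s6.png',np.hstack(ims))
E
```

```text
t: 17.97
tool_pos: [597.6, 335.9, 32.1]
orientation: [-0.0, 0.776, 0.63, 0.0]
contact_force: [-0.5, 0.6, -0.4]
opening: 29.4
finger_force: 59.3
tool rel handle 2.4513981503821434 2.050308348726012 [597.60075658 335.87850272  32.09698535] heading 78.1270171217057
top end [149.5 153.4 154.1]
-45 72 y [-14.2  -4.3  11.5] z [63.4 66.2]
-30 30 y [-14.6 -11.9  -4.5] z [62.3 65.6]
15 23 y [-14.5 -11.9  -5.3] z [62.5 65.6]
30 74 y [-14.   -4.5  11.1] z [62.9 66.6]
45 55 y [-8.2 -1.4  8.9] z [57.4 62. ]
60 53 y [-7.6 -1.3  8. ] z [56.3 59. ]
75 52 y [-7.4 -1.2  8.7] z [56.  59.1]
90 49 y [-7.5 -0.5  7.8] z [56.5 59.3]
105 55 y [-7.5 -0.4  7.9] z [56.9 59.4]
120 51 y [-7.6 -1.8  7.9] z [56.3 59.7]
135 53 y [-7.6 -0.6  8.2] z [56.2 59.2]
150 15 y [-6.4 -0.   7.2] z [55.5 58.3]
scene end [155.  155.9 156.5]
-45 7 y [-15.5 -14.9  14.3] z [49.  62.5]
-30 8 y [ 4.4  9.  12.2] z [63.8 64.2]
-15 35 y [-5.1  8.1 17.9] z [64. 70.]
0 103 y [-21.5   2.3  20.6] z [63.8 73.1]
15 88 y [-19.9 -11.3  20.1] z [63.1 69.8]
30 93 y [-15.7  -7.8  11.9] z [62.3 64.7]
45 75 y [-12.4  -4.9   9.6] z [56.2 61.8]
60 37 y [-8.3 -5.3  3.7] z [55.7 58.2]
75 43 y [-8.6 -5.1  4. ] z [55.6 58.1]
90 47 y [-9.  -5.5  3.4] z [54.8 58. ]
105 47 y [-8.6 -4.8  4.1] z [55.5 58.3]
120 48 y [-8.5 -4.9  4.9] z [55.6 57.9]
135 52 y [-8.8 -4.1  4.4] z [55.5 58.3]
150 53 y [-7.6 -1.2  7.7] z [52.  57.6]
```

View pics/s6.png

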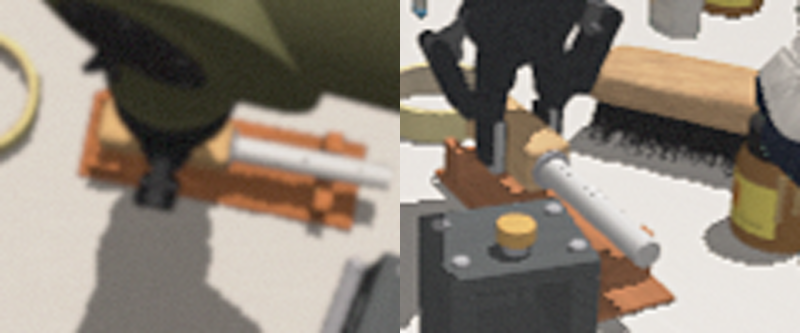

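The rod hangs about 12 mm over its rest and lines up with the original profile to within 1 mm. I lower it with a 0.5° yaw correction.

```bash
python3 -m pendant '[[[0,0,0.001,0.5],[0,0,0.0015,0],[0,0,0.0015,0],[0,0,0.0015,0],[0,0,0.0015,0],[0,0,0.0015,0],[0,0,0.0015,0],[0,0,0.001,0],[0,0,0.0005,0],[0,0,0,0]]]'
python3 - <<'E'
from m2 import *
for n in('top',):
    p,d=imaging.grab_frame(n);prof(n,36,62,d)
E
```

```text
t: 18.9
tool_pos: [597.4, 335.6, 20.2]
orientation: [-0.0, 0.779, 0.627, -0.0]
contact_force: [0.8, -0.3, -1.2]
opening: 29.3
finger_force: 59.3
tool rel handle 2.7210216134004668 1.9195136240837611 [597.41717528 335.64164416  20.17109413] heading 77.6305460897004
top end [149.8 153.5 154.7]
-45 65 y [-14.1  -4.5  11. ] z [51.3 53.8]
-30 29 y [-14.4 -11.8  -4.9] z [50.7 54.4]
15 21 y [-14.9 -11.9  -4.8] z [50.2 53.6]
30 65 y [-14.5  -6.3   9.7] z [51.2 53.8]
45 57 y [-11.2  -1.1  10. ] z [45.3 49.7]
60 49 y [-8.5 -1.4  7.1] z [44.7 47. ]
75 51 y [-8.2 -1.3  7. ] z [44.3 47.3]
90 50 y [-8.5 -1.7  7.4] z [44.6 47.8]
105 80 y [-19.7  -1.3  20.7] z [42.4 47.6]
120 50 y [-8.7 -2.3  6.7] z [44.8 47.7]
135 50 y [-8.1 -1.2  7.1] z [44.6 47.3]
150 17 y [-8.6 -3.3  6. ] z [44.2 49. ]
```

```bash
python3 -m pendant '[[[0,0,0.0005,0],[0,0,0.0005,0],[0,0,0.0005,0],[0,0,0,0],[0,0,0,0],[0,0,0,0],[0,0,0,0],[0,0,0,0],[0,0,0,0],[0,0,0,0]]]'
python3 -m pendant '[[[0,0,0,0],[0,0,0,0],[0,0,0,0],[0,0,0,0],[0,0,0,0],[0,0,0,0],[0,0,0,0],[0,0,0,0],[0,0,0,0],[0,0,0,0]]]' 1
python3 -m pendant '[[[0,0,-0.005,0],[0,0,-0.01,0],[0,0,-0.02,0],[0,0,-0.03,0],[0,0,-0.03,0],[0,0,-0.03,0],[0,0,-0.03,0],[0,0,-0.02,0],[0,0,-0.01,0],[0,0,0,0]]]'
python3 - <<'E'
from m2 import *
ims=[]
for n in('top','scene'):
    p,d=imaging.grab_frame(n);prof(n,36,62,d);ims.append(cv2.resize(p[120:300,220:420,::-1],(400,360)))
cv2.imwrite('pics/s7.png',np.hstack(ims))
E
```

```text
t: 19.78
tool_pos: [597.6, 335.8, 19.7]
orientation: [0.0, 0.779, 0.627, 0.0]
contact_force: [-1.6, -2.2, 5.0]
opening: 29.5
finger_force: 60.2
t: 20.62
tool_pos: [597.4, 335.7, 18.8]
orientation: [-0.0, 0.779, 0.627, -0.0]
contact_force: [0.8, 0.3, -1.0]
opening: 85.5
finger_force: 0.0
t: 21.45
tool_pos: [598.0, 336.7, 207.3]
orientation: [0.0, 0.779, 0.627, 0.002]
contact_force: [0.2, 0.9, 0.4]
opening: 85.4
finger_force: 0.0
tool rel handle 1.5166795225985106 2.309490524877694 [598.04711156 336.73968885 207.26651568] heading 77.62923748744811
top end [149.  152.7 154.5]
-45 85 y [-13.9  -1.2  13.7] z [51.  53.5]
-30 21 y [-13.8  -3.8  15.4] z [51.9 53.5]
0 31 y [-13.9  -0.4  14.1] z [52.  54.5]
15 95 y [-14.3  -1.4  14.2] z [50.8 53.1]
30 87 y [-14.1  -1.9  13.4] z [51.8 53.7]
45 56 y [-11.1  -1.7   8.8] z [44.9 50.5]
60 48 y [-7.7 -1.6  7.1] z [44.  46.5]
75 51 y [-8.6 -1.2  7.2] z [44.  47.3]
90 49 y [-8.  -1.7  7.5] z [44.2 46.9]
105 78 y [-20.6  -1.9  20.4] z [42.  46.6]
120 51 y [-8.6 -1.6  7.1] z [44.4 47.2]
135 51 y [-8.8 -2.2  6.9] z [43.8 46.6]
150 18 y [-8.5 -2.8  6.4] z [43.3 45.9]
scene end [154.4 155.9 157.1]
-45 41 y [-15.2  -7.1  11.5] z [50.7 52.2]
-30 59 y [-15.4  -6.3  11.6] z [50.6 52. ]
-15 59 y [-15.5  -7.4  11. ] z [50.8 52.3]
0 66 y [-15.8  -8.8  11.1] z [50.5 52. ]
15 66 y [-15.5  -8.6  11.3] z [50.4 52.2]
30 87 y [-15.6  -6.5  12.2] z [50.  51.8]
45 66 y [-12.   -4.6   8.6] z [43.9 48.7]
60 29 y [-8.1 -3.9  3.7] z [44.2 45.2]
75 26 y [-7.1 -3.   4. ] z [43.8 45.7]
90 39 y [-9.1 -4.8  3.4] z [43.4 45.6]
105 54 y [-9.1 -4.2 21.1] z [42.  45.4]
120 51 y [-9.4 -4.8 18.4] z [42.8 45.3]
135 47 y [-10.1  -5.8   2.8] z [42.6 45.9]
150 42 y [-9.1 -2.7  6.7] z [40.1 45. ]
```

View pics/s7.png

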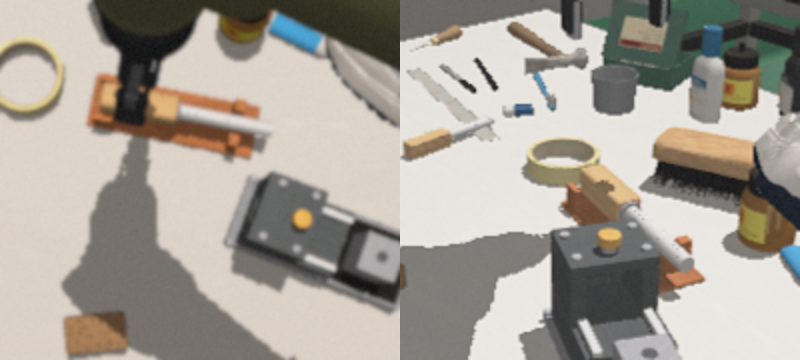

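The rod lies in its rest exactly as it did at the start, the insert stands at (380,255) in the top crop, and the tape, jar and sanding block haven't moved. I'm handing the job in.

```bash
python3 -c "
from plant import job;print(job.sign_off())"
```

```text
the job is handed in; nothing more can be done
None
```

The insert was driven out and stands on its front face on the rubber floor, the rod is back in its rest as it lay, the jar, tape and sanding block look undisturbed in the last pictures, and the job was handed in at about 21.5 s.

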